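# Snap the retaining clip onto the rotisserie spit

### The job

Take the wooden-handled spring clip out of its parking block and push it straight down, jaws first, onto the narrow groove in the thick end of the rotisserie spit until it snaps fully home astride the groove, then let go of it. How far the spit has been pushed in differs by up to about 2 cm, so feel for the groove with a light touch and never force the clip: it must not be pressed on the spit or its stand with more than about 25 N. Leave the other things on the shelf where they are.

Things in the scene. Friction and masses are not known exactly. Their poses are not given: they have to be found in the camera images.
- clip_handle (a point): Loose spring clip (about 95 g, half-turn symmetric): centre of its upright dark-wood handle, 26 mm along its own x, 20 mm along y, 40 mm high (z up); either pair of faces may be gripped. Below the handle a flat steel fork, 6 mm thick along y, points down: a 40 mm wide, 8 mm high bridge with two jaws.
- clip_bore (a point): Centre of the same clip's bore, 35.5 mm straight below the handle's centre; once home it lies on the spit's axis. z up, x across the jaws, y the thickness, which must lie along the spit. The jaws end 7.8 mm below this point in round lobes (radius 2.5 mm) 10 mm apart; each jaw springs out by up to 3.5 mm.
- spit_ref (a point): Point on the level spit's axis, 100 mm above the shelf, fixed to the stand. y runs along the spit, from its free end (21 to 43 mm to -y) to the bearing post (face 72 mm to +y, top 16 mm above the axis); x is across. The groove's centre is anywhere from 3 to 25 mm to +y of this point: a narrow dark waist in the spit. The spit is held firmly.
- stand: The fixed spit stand, dark steel; origin on the shelf 14 mm to +y of the point below spit_ref, same axes. Base plate 90 mm wide, 10 mm thick. The spit's thick end is 22 mm in diameter; its groove is 9 mm wide with a 14 mm core, flattened on top (7.5 mm above the axis, 9 mm wide), where the clip's bridge comes to rest.
- clip: The clip again; origin at its bore. Lowered on the full diameter it stops with the bore about 16 mm above the spit's axis, and pressing more does not help. Over the groove the lobes first touch the core with the bore about 11 mm above the axis, then need roughly 6 to 14 N to spring apart and snap round it.
- holder: Fixed wooden parking block, 90 mm (its x) by 60 mm (its y) by 45 mm high, origin at the centre of its underside. The clip hangs in its slot, handle resting on top of the block, clip axes parallel to the block's; it lifts straight out, jaws 23.3 mm deep in the slot.
- mug: Blue ceramic mug, 82 mm wide, 92 mm tall, handle at its own +y; origin at the centre of its underside. A bystander.
- bottle: Plastic condiment bottle with white flip-top lid, 62 mm wide, 164 mm tall; origin at the centre of its underside. A bystander.
- jar: Amber glass jar with steel lid, 68 mm wide, 110 mm tall; origin at the centre of its underside. A bystander.
- shaker: Small steel shaker, 42 mm wide, 84 mm tall; origin at the centre of its underside. A bystander.
- lifter: Chrome grill lifter lying flat, about 350 mm long along its own x (blade to +x, 85 mm wide), up to 18 mm high; origin near its middle, on the shelf. A bystander.
- brush: Steel-bristle brush lying bristles down, about 265 mm long along its own x (head to +x), up to 38 mm high; origin near its middle, on the shelf. A bystander.
There are look-alikes about, which are no part of the job. What is shaped like the stand but green or red is not meant.

How it is judged:
By the outcome, as a careful person would: the job done as asked, in the order asked, and still so for the second after the job is handed in, with the robot touching nothing.
It also fails if it takes over 58 s, if anything falls off the work surface, if the arm or the gripper's body presses on something with over 40 N, if the wrist force passes 120 N, or if a joint passes its speed limit or range.

### The arm

A 6-joint arm with a two-finger parallel gripper is mounted at the origin on the work surface. World frame = base frame: x ahead of the robot, y to its left, z up, the work surface at z = 0. Lengths are in m, angles in rad, forces in N, time in s.
With the tool pointing down it reaches from about 0.35 to 0.775 m from the base axis. Payload 7.3 kg.
Tool frame: the origin (TCP) lies at the centre of the arm's flange, where the gripper is bolted on; the fingertips stand 178 mm ahead of it and the grasp point (between the pads) lies 159 mm ahead of it; x points along the fingers, y is the direction in which the jaws open and shut, and the axes are right-handed (so a half turn about x gives the same grasp; the last joint's range is limited). The gripper opens to 92 mm and grips with 3 to 60 N. Pads are 19 mm wide; open, the fingers measure 130 mm over their backs; the gripper's body (75 mm by 190 mm) begins 47 mm behind the grasp point.
Start: joints at [-1.444, 0.342, 1.524, -0, 1.275, -0.146], TCP at [0.141, -0.506, 0.405] pointing down, gripper open.
Joint ranges: [-2.53, 2.53], [-0.77, 2.02], [0.04, 2.7], [-1, 4.14], [0.28, 2.66], [-3.11, 3.11]. Speed limits (rad/s): [2.57, 2.57, 3.14, 3.14, 3.14, 3.14].

### API

Orientations are given as [roll, pitch, yaw] about the fixed x, y, z axes, in that order (R = Rz(yaw) Ry(pitch) Rx(roll)).
In Python, from cell import readout, cams, workorder gives the robot as it stands.
- The arm moves only by the shell command python3 -m inch 'ROWS' [FORCE]. ROWS is text: rows parted by semicolons, each of 5 numbers parted by spaces: the shift along the world's x, y, z in mm, then the turn about the world's z in rad, then the opening, from 0 (shut) to 1 (fully open). A call has 1 to 8 rows; each row shifts and turns the commanded pose from where the row before left it; what a row does not reach is not made up. A row lasts 1/12 s, in which the tool goes at most 41.7 mm and 7.16 degrees, less where a joint would pass 70% of its speed; a pose out of reach is approached as far as the arm can. A call is refused whole if a number of a shift passes 41.7 or a number of a turn 0.125, either way. A call with a gripper value outside its range is refused whole. The fingers move at their own pace and stop on an object; FORCE is the grip in N (left out, the last holds). Time passes only in rows, so rows that do not move let the fingers close. It gives the time, the measured TCP pose, the force and the opening at its end, in the units of the state.
- readout.observe(): the state, without advancing time (a new reading comes with each control period).
- cams.read_camera(name): name is "scene" or "top" or "wrist"; returns a dict with "color" (420x560x3 uint8, red, green, blue), "fx", "fy", "cx", "cy" (pixels), "world_to_cam" (4x4, takes a point from world to camera coordinates); the wrist camera has in their place "T_tool_cam" (4x4, takes a point from camera to tool coordinates, whose origin is the TCP and whose axes are the tool frame's). Camera axes: x right, y down, z forward; pixel columns grow to the right and rows downward; lengths in m; the calibration is good to about 2 mm. A picture is of the moment at which its call begins: read the wrist's pose just before it. There is no depth.
- workorder.hand_in(): hands the job in, once; it reports no verdict.
The state is a dict: "time": time; "qpos": joint angles; "qvel": joint speeds; "joint_efforts": joint torques, N m; "tool_pos": TCP position; "tool_rot": TCP orientation; "contact_force": force on the tool from outside, world axes, zero at the start; "torque": the same for the moment, N m; "opening": finger opening in m.
Only numpy, scipy, OpenCV 4.12 (cv2) and the standard library are available. Lean on these libraries where they do the work, as an engineer would, in place of code of your own. Each camera call takes 0.05 s, during which the arm holds its last target.

## Working session

There is one attempt and no reset: what is moved stays moved. The work goes in short steps, Python scripts to look and compute and a shell command to move; the robot and the scene stay as the last step left them, time stands still between calls to the robot, and variables do not carry over. Pictures are saved under pics/ and viewed, and the job is handed in when it is done.

```bash
ls; mkdir -p pics; python3 - <<'E'
from cell import readout,cams
import cv2
s=readout.observe();print(s)
for n in["scene","top","wrist"]:
    c=cams.read_camera(n);cv2.imwrite(f"pics/{n}0.png",c["color"][:,:,::-1])
    print(n,{k:v for k,v in c.items() if k!="color"})
E
```

```text
pics
{'time': 0.0, 'qpos': array([-1.44401247e+00,  3.42723826e-01,  1.52499503e+00, -3.54619331e-05,
        1.27541105e+00, -1.46018552e-01]), 'qvel': array([-0.00038981,  0.00074443, -0.00111808, -0.0018433 ,  0.00114811,
       -0.00089432]), 'joint_efforts': array([ 6.70641803e-04, -4.31235909e+01, -2.44215131e+01,  7.18018273e-02,
        5.59145375e-02, -1.13878298e-04]), 'tool_pos': array([ 0.14144209, -0.50545174,  0.40405186]), 'tool_rot': array([-1.69475947,  1.5692587 ,  1.71964594]), 'contact_force': array([ 0.04957997,  0.02000388, -0.37228096]), 'torque': array([ 0.00385562,  0.01317731, -0.07090362]), 'opening': 0.09164612116437747}
scene {'fx': 450.1160487779944, 'fy': 450.1160487779944, 'cx': 285.29713784113596, 'cy': 211.5597253258466, 'world_to_cam': array([[ 0.26027313,  0.96548516,  0.00981311, -0.05778635],
       [ 0.7717265 , -0.20191079, -0.60305078, -0.3802054 ],
       [-0.5802552 ,  0.16453095, -0.79764244,  1.68544566],
       [ 0.        ,  0.        ,  0.        ,  1.        ]])}
top {'fx': 534.4952394256164, 'fy': 534.4952394256164, 'cx': 283.09538926
[... 154 characters left out ...]
-01, -2.02072470e-02, -1.38276681e-01,
         5.42686257e-01],
       [ 1.38213888e-01,  4.47842909e-03, -9.90392278e-01,
         1.88545821e+00],
       [ 0.00000000e+00,  0.00000000e+00,  0.00000000e+00,
         1.00000000e+00]])}
wrist {'fx': 334.8994101209558, 'fy': 334.8994101209558, 'cx': 280.3178919975016, 'cy': 205.50012144580177, 'T_tool_cam': array([[ 4.62839828e-04, -2.67704295e-01,  9.63501010e-01,
         1.97372920e-02],
       [ 9.99999890e-01,  4.66201016e-05, -4.67419724e-04,
        -1.01055820e-03],
       [ 8.02117526e-05,  9.63501120e-01,  2.67704287e-01,
        -7.14622325e-02],
       [ 0.00000000e+00,  0.00000000e+00,  0.00000000e+00,
         1.00000000e+00]])}
```

View pics/scene0.png

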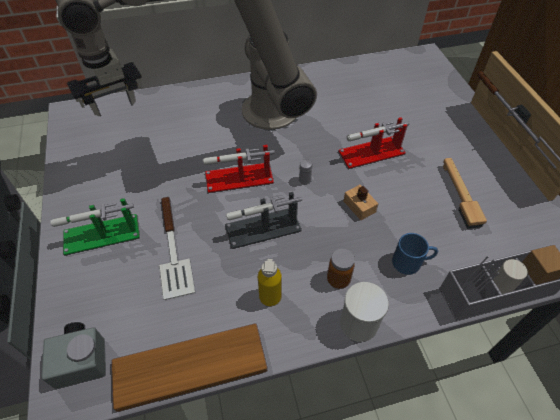

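View pics/top0.png

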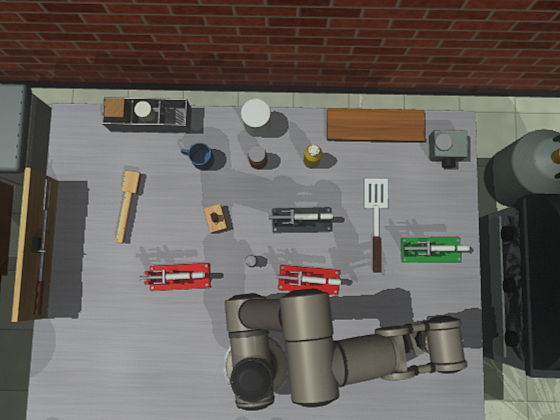

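View pics/wrist0.png

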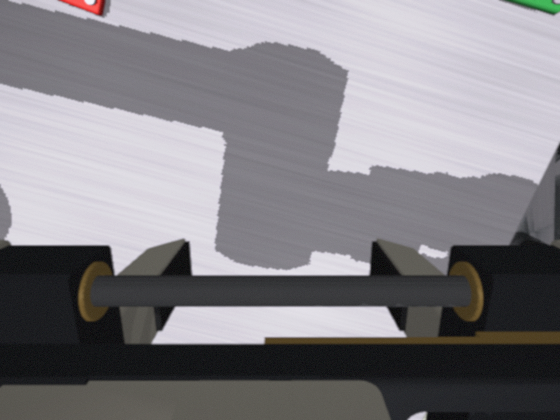

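The scene view shows these stands:
- dark stand: scene (262,222), top (302,219)
- red look-alikes: scene (238,172) and (372,147)
- green look-alike: scene (100,230)

The only block with a handle is at scene (362,200), top (216,217). I'm choosing the dark stand and that block, and checking both in close crops.

```bash
python3 - <<'E'
import cv2,numpy as np
s=cv2.imread("pics/scene0.png");t=cv2.imread("pics/top0.png")
def c(i,x,y,w,h,W,H): return cv2.resize(i[y:y+h,x:x+w],(W,H),interpolation=cv2.INTER_CUBIC)
a=np.vstack([np.hstack([c(s,215,180,100,75,400,300),c(s,330,170,60,45,400,300)]),np.hstack([c(t,262,195,88,66,400,300),c(t,190,195,60,45,400,300)])])
cv2.imwrite("pics/crop0.png",a)
E
```

```text
(no output)
```

View pics/crop0.png

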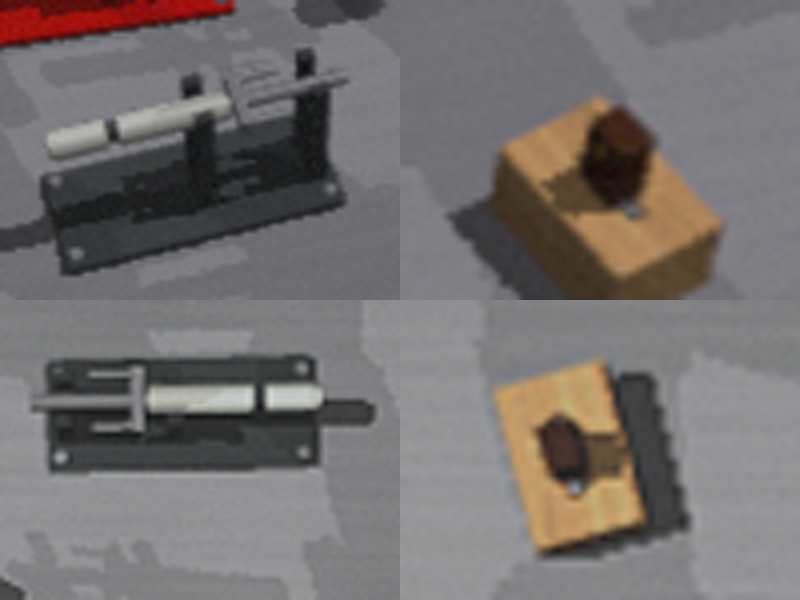

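Crops confirm the dark stand (white spit, dark waist at scene (243,212.5), top (319,216)) and the block holding the dark wooden handle (scene (363,193), top (214.5,217)). Triangulating both.

```bash
cat > h.py <<'E'
import numpy as np, cv2
from scipy.spatial.transform import Rotation as R
from cell import readout,cams
def tool_T(s):
    T=np.eye(4);T[:3,:3]=R.from_euler("xyz",s["tool_rot"]).as_matrix();T[:3,3]=s["tool_pos"];return T
def K(c): return np.array([[c["fx"],0,c["cx"]],[0,c["fy"],c["cy"]],[0,0,1]])
def P(c,s=None):
    w=c["world_to_cam"] if "world_to_cam" in c else np.linalg.inv(tool_T(s)@c["T_tool_cam"])
    return K(c)@w[:3]
def tri(Ps,uvs):
    A=[]
    for p,(u,v) in zip(Ps,uvs): A+= [u*p[2]-p[0], v*p[2]-p[1]]
    A=np.array(A); X=np.linalg.svd(A/np.linalg.norm(A[:,:3],axis=1,keepdims=True))[2][-1]; X=X/X[3]
    res=[proj(p,X[:3])-np.array(uv) for p,uv in zip(Ps,uvs)]
    return X[:3],np.round(res,1)
def proj(p,X): q=p@np.append(X,1);return q[:2]/q[2]
def onz(p,uv,z):
    u,v=uv;a=np.array([u*p[2]-p[0],v*p[2]-p[1]]);return np.append(np.linalg.solve(a[:,:2],-a[:,3]-a[:,2]*z),z)
E
python3 - <<'E'
from h import *
s=P(cams.read_camera("scene"));t=P(cams.read_camera("top"))
S=lambda x,y:(215+x/4,180+y/4); T=lambda x,y:(262+x*.22,195+y*.22)
S2=lambda x,y:(330+x*.15,170+y*.15); T2=lambda x,y:(190+x*.15,195+y*.15)
for n,a,b in[("groove",S(112,130),T(260,97)),("free",S(50,145),T(322,97)),("thick in",S(228,102),T(150,99)),("handle c",S2(220,155),T2(163,148)),("handle topc",S2(225,127),T2(161,140))]:
    print(n,*tri([s,t],[a,b]))
print("base corners top",[onz(t,T(*q),.01).round(3) for q in[(48,60),(316,57),(320,165),(48,172)]])
print("base corners scene",[onz(s,S(*q),.01).round(3) for q in[(40,178),(65,272),(345,205)]])
print("block top",[onz(t,T2(*q),.045).round(3) for q in[(95,95),(205,62),(248,222),(140,250)]])
print("block scene",[onz(s,S2(*q),.045).round(3) for q in[(97,155),(200,95),(320,225),(220,275)]])
E
```

```text
groove [ 0.52064846 -0.20760795  0.10075185] [[-0.9  0. ]
 [-0.7 -0.1]]
free [ 0.52183832 -0.25361581  0.1001971 ] [[-1.4  0.1]
 [-1.1 -0.2]]
thick in [ 0.51752727 -0.12309641  0.10149798] [[-1.1  0. ]
 [-0.8 -0.2]]
handle c [0.51502623 0.16077522 0.06638365] [[-0.9  0. ]
 [-0.7 -0.3]]
handle topc [0.51650017 0.15909134 0.08833136] [[-0.9  0. ]
 [-0.7 -0.3]]
base corners top [array([ 0.559, -0.045,  0.01 ]), array([ 0.565, -0.26 ,  0.01 ]), array([ 0.478, -0.264,  0.01 ]), array([ 0.468, -0.047,  0.01 ])]
base corners scene [array([ 0.483, -0.258,  0.01 ]), array([ 0.57 , -0.256,  0.01 ]), array([ 0.565, -0.043,  0.01 ])]
block top [array([0.545, 0.199, 0.045]), array([0.564, 0.14 , 0.045]), array([0.478, 0.114, 0.045]), array([0.462, 0.171, 0.045])]
block scene [array([0.485, 0.118, 0.045]), array([0.463, 0.177, 0.045]), array([0.55 , 0.202, 0.045]), array([0.565, 0.148, 0.045])]
```

```bash
python3 - <<'E'
from h import *
s=readout.observe();T=tool_T(s);print(T.round(3)); y=T[:3,1];print("jaw yaw deg",np.degrees(np.arctan2(y[1],y[0])), "z",np.degrees(np.arctan2(T[1,2],T[0,2])))
E
```

```text
[[-0.     0.269 -0.963  0.141]
 [ 0.001 -0.963 -0.269 -0.506]
 [-1.    -0.001 -0.     0.404]
 [ 0.     0.     0.     1.   ]]
jaw yaw deg -74.36761839266808 z -164.36761945167456
```

```bash
python3 -m inch '15 12 0 0 1;30 24 0 0 1;30 24 0 0 1;30 24 0 0 1;30 24 0 0 1;30 24 0 0 1;30 24 0 0 1;30 24 0 0 1'; python3 -m inch '30 24 0 0 1;30 24 0 0 1;30 24 0 0 1;30 24 0 0 1;20 16 0 0 1;10 8 0 0 1;5 4 0 0 1;0 0 0 0 1'
cat > look.py <<'E'
import sys
from h import *
n=sys.argv[1]
s=readout.observe();c=cams.read_camera("wrist")
cv2.imwrite(f"pics/{n}.png",c["color"][:,:,::-1]);np.save(f"pics/{n}.npy",P(c,s))
print(s["time"],s["tool_pos"].round(4),s["tool_rot"].round(4),s["contact_force"].round(2),s["opening"])
E
python3 look.py w1
```

```text
time: 0.92
tool_pos: [0.3676, -0.3241, 0.4048]
tool_rot: [1.757, 1.571, -1.112]
contact_force: [0.5, -1.8, -0.6]
opening: 0.0922
time: 1.58
tool_pos: [0.5218, -0.2012, 0.4044]
tool_rot: [-0.309, 1.57, 3.106]
contact_force: [0.3, 0.3, 0.3]
opening: 0.0922
1.5833 [ 0.5218 -0.2012  0.4044] [-0.3093  1.5703  3.1064] [0.33 0.3  0.3 ] 0.09221218571011958
```

View pics/w1.png

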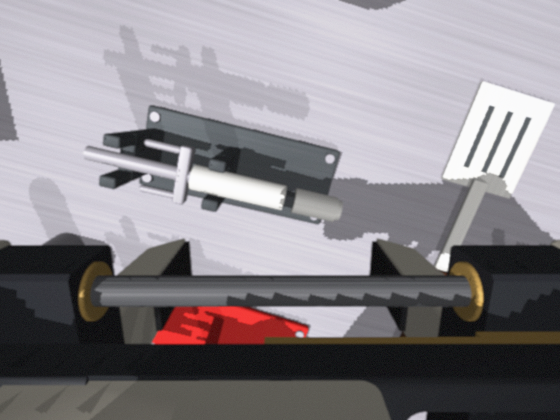

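w1 shows the dark stand with the groove at (290,199). I'll take a second view on the way to the clip.

```bash
python3 -m inch '-10 20 0 0 1;-10 30 0 0 1;-10 20 0 0 1;0 0 0 0 1;0 0 0 0 1';python3 look.py w2;  python3 -m inch '5 20 0 0 1;5 35 0 0 1;5 40 0 0 1;5 40 0 0 1;5 40 0 0 1;5 40 0 0 1;5 35 0 0 1;0 20 0 0 1'; python3 -m inch '0 10 0 0 1;0 5 0 0 1;0 0 0 0 1;0 0 0 0 1'; python3 look.py w3
python3 - <<'E'
import cv2,numpy as np
a=cv2.imread("pics/w2.png");b=cv2.imread("pics/w3.png")
cv2.imwrite("pics/w23.png",np.vstack([cv2.resize(a[40:250],(800,300)),cv2.resize(b[40:250],(800,300))]))
E
```

```text
time: 2.05
tool_pos: [0.4904, -0.1321, 0.4053]
tool_rot: [1.756, 1.57, -1.113]
contact_force: [0.8, -1.0, -0.3]
opening: 0.0918
2.05 [ 0.4904 -0.1321  0.4053] [ 1.7558  1.5698 -1.1134] [ 0.76 -0.96 -0.26] 0.09175340233359379
time: 2.77
tool_pos: [0.5275, 0.1403, 0.4046]
tool_rot: [-2.861, 1.57, 0.554]
contact_force: [-0.2, -0.6, -0.3]
opening: 0.0919
time: 3.1
tool_pos: [0.5268, 0.152, 0.4046]
tool_rot: [1.142, 1.57, -1.728]
contact_force: [0.2, -0.4, 0.2]
opening: 0.0917
3.1 [0.5268 0.152  0.4046] [ 1.1424  1.5701 -1.7278] [ 0.15 -0.41  0.16] 0.09173164777249883
```

View pics/w23.png

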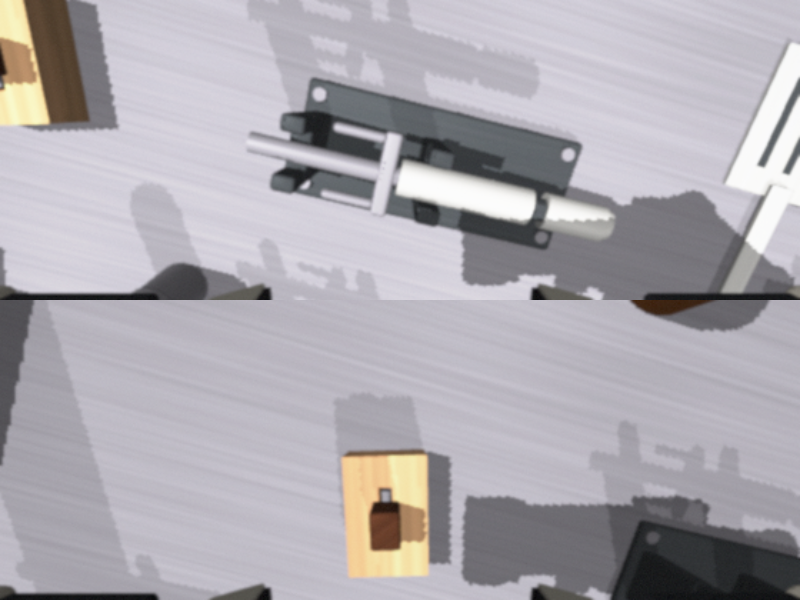

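w2 (top) shows the groove near pixel (379,188). w3 (bottom) shows the block with the handle near (269,190), almost square to the image. Zooming for exact pixels.

```bash
python3 - <<'E'
import cv2,numpy as np
def c(n,x,y,w,h): return cv2.resize(cv2.imread(f"pics/{n}.png")[y:y+h,x:x+w],(w*5,h*5),interpolation=cv2.INTER_CUBIC)
cv2.imwrite("pics/z1.png",np.vstack([np.hstack([c("w1",270,170,80,60),c("w2",350,160,80,60)]),np.hstack([c("w3",230,160,80,60),c("w2",265,130,80,60)])]))
E
```

```text
(no output)
```

View pics/z1.png

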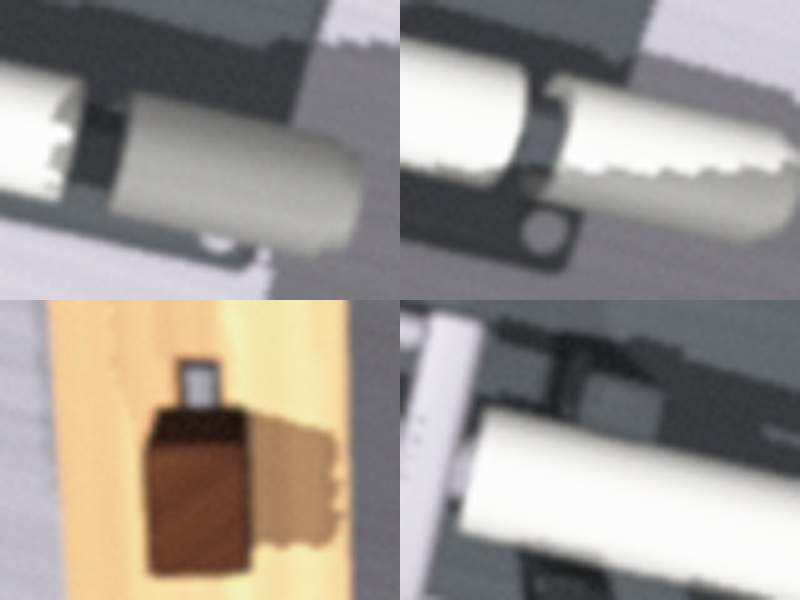

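```bash
python3 - <<'E'
from h import *
p={i:np.load(f"pics/w{i}.npy") for i in(1,2,3)}
t=P(cams.read_camera("top"));s=P(cams.read_camera("scene"))
print("groove",*tri([p[1],p[2]],[(289.6,199.2),(378.4,186.4)]))
for i,uv in[(1,(289.6,199.2)),(2,(378.4,186.4))]: print(onz(p[i],uv,.1))
print("inner",onz(p[2],(280,164.4),.1),onz(p[1],(190,184),.1))
f=onz(p[1],(270+345/5,170+207/5),.1),onz(p[2],(350+385/5,160+205/5),.1);print("free",f)
d=onz(p[2],(280,164.4),.1)-onz(p[2],(378.4,186.4),.1);print("stand yaw",np.degrees(np.arctan2(d[1],d[0]))-90)
h=[onz(p[3],(230+x/5,160+(y)/5),.085) for x,y in[(147,143),(250,143),(252,273),(148,275)]];print(np.round(h,4),np.mean(h,0))
b=[onz(p[3],(230+x/5,160+(y)/5),.045) for x,y in[(50,0),(67,300),(348,0),(352,300)]]
for a,c in((0,1),(2,3)): e=b[a]-b[c];print("block yaw",np.degrees(np.arctan2(e[1],e[0])))
print("2view handle top (wrist+scene)",*tri([p[3],s],[(269.8,201.6),(363.7,189)]))
E
```

```text
groove [ 0.52374804 -0.20763416  0.10943534] [[ 0.   0.3]
 [-0.1 -0.3]]
[ 0.52175026 -0.20842447  0.1       ]
[ 0.52226739 -0.21105603  0.1       ]
inner [ 0.5177504  -0.12330204  0.1       ] [ 0.51144494 -0.12152576  0.1       ]
free (array([ 0.52287794, -0.25368387,  0.1       ]), array([ 0.52139655, -0.25687756,  0.1       ]))
stand yaw 2.9466040495373136
[[0.5254 0.1725 0.085 ]
 [0.5305 0.1543 0.085 ]
 [0.5065 0.1472 0.085 ]
 [0.5009 0.1659 0.085 ]] [0.5158343  0.15995724 0.085     ]
block yaw 16.940214424875315
block yaw 17.190337850501148
2view handle top (wrist+scene) [0.51775268 0.16060314 0.09008197] [[-0.3 -0.5]
 [-0.1 -0.1]]
```

Groove is at about (0.522,-0.209,0.10) with stand yaw about 2–3°. The two views give a groove height of about 0.105±0.005 against 0.100 expected. The handle is at (0.516,0.160) with its top at 0.085–0.09 and block yaw about 17°. These match the description, so I'm going down to grasp.

```bash
python3 -m inch '-5 4 -20 0.02 1;-6 4 -35 0 1;0 0 -35 0 1;0 0 -30 0 1;0 0 -20 0 1;0 0 -10 0 1;0 0 0 0 1'; python3 look.py w4
```

```text
time: 3.83
tool_pos: [0.5151, 0.1606, 0.2528]
tool_rot: [-0.083, 1.567, -2.932]
contact_force: [-0.3, -0.1, -0.5]
opening: 0.0918
3.8333 [0.5151 0.1606 0.2528] [-0.0826  1.5666 -2.9324] [-0.32 -0.05 -0.46] 0.0917517114959372
```

View pics/w4.png

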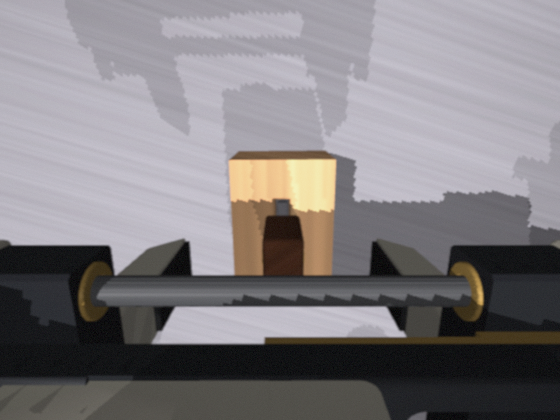

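w4 shows the handle at column 283, centred between the fingers and square. Going down to the grasp and closing.

```bash
python3 -m inch '0 0 -12 0 1;0 0 -11 0 1;0 0 0 0 0.5;0 0 0 0 0.35;0 0 0 0 0.1;0 0 0 0 0;0 0 0 0 0;0 0 0 0 0' 12; python3 -m inch '0 0 0 0 0;0 0 0 0 0;0 0 0 0 0;0 0 0 0 0' 40; python3 look.py w5
```

```text
time: 4.55
tool_pos: [0.5156, 0.1615, 0.2324]
tool_rot: [2.928, 1.57, 0.079]
contact_force: [0.3, 0.0, -1.2]
opening: 0.0566
time: 4.88
tool_pos: [0.5154, 0.1615, 0.2317]
tool_rot: [0.72, 1.571, -2.128]
contact_force: [-0.2, -0.3, -0.6]
opening: 0.0299
4.8833 [0.5154 0.1615 0.2317] [ 0.7204  1.5707 -2.1283] [-0.25 -0.27 -0.62] 0.029926031754688543
```

View pics/w5.png

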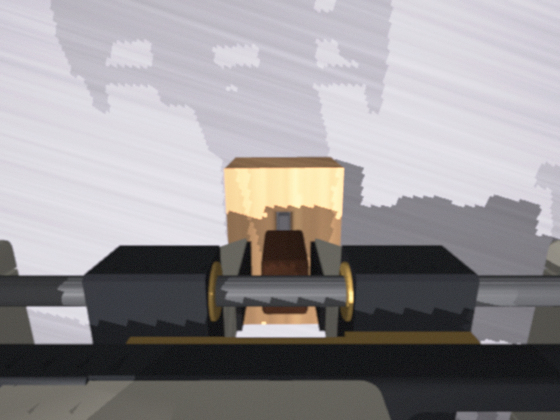

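Not yet closed (gap 30 mm), so I'm continuing.

```bash
python3 -m inch '0 0 0 0 0;0 0 0 0 0;0 0 0 0 0;0 0 0 0 0;0 0 0 0 0' 40;  python3 look.py w6
```

```text
time: 5.35
tool_pos: [0.5155, 0.1613, 0.2317]
tool_rot: [1.347, 1.57, -1.502]
contact_force: [0.7, -2.2, 0.1]
opening: 0.0204
5.35 [0.5155 0.1613 0.2317] [ 1.3469  1.5704 -1.5018] [ 0.7  -2.2   0.09] 0.020418020683369658
```

```bash
python3 -m inch '0 0 5 0 0;0 0 10 0 0;0 0 20 0 0;0 0 30 0 0;0 0 30 0 0;0 0 20 0 0;0 0 5 0 0;0 0 0 0 0';  python3 look.py w7
```

```text
time: 6.07
tool_pos: [0.5155, 0.1617, 0.3538]
tool_rot: [3.129, 1.567, 0.28]
contact_force: [0.8, 1.3, -1.8]
opening: 0.0197
6.0667 [0.5155 0.1617 0.3538] [3.129  1.5667 0.2803] [ 0.81  1.27 -1.8 ] 0.019738438577221885
```

View pics/w7.png

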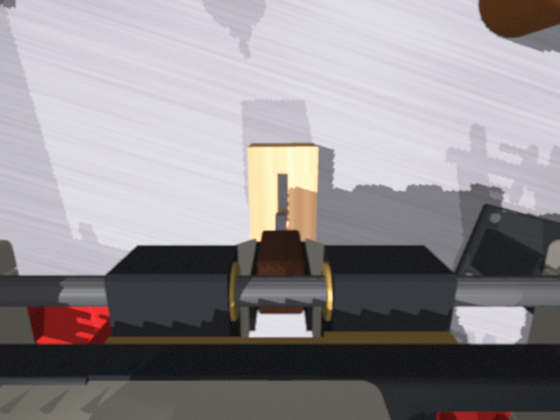

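The clip is out of the block and held between the pads at (281,265). Carrying it to above the groove.

```bash
python3 -m inch '0 -20 0 -0.02 0;1 -40 0 -0.03 0;1 -40 0 -0.03 0;1 -40 0 -0.03 0;1 -40 0 -0.03 0;1 -40 0 -0.03 0;1 -40 0 -0.03 0;0 -40 0 -0.03 0'; python3 -m inch '1 -35 0 -0.02 0;0 -20 0 0 0;0 -10 0 0 0;0 -5 0 0 0;0 0 0 0 0;0 0 0 0 0'; python3 look.py w8; python3 -c "
from h import *
T=tool_T(readout.observe());print(np.degrees(np.arctan2(T[1,1],T[0,1])));p=np.load('pics/w8.npy')
print(proj(p,np.array([.522,-.209,.1])),proj(p,T[:3,3]-[0,0,.202]),proj(p,T[:3,3]-[0,0,.202-.0117]))"
```

```text
time: 6.78
tool_pos: [0.5208, -0.1403, 0.3497]
tool_rot: [-0.552, 1.567, 2.651]
contact_force: [1.1, -0.1, -0.1]
opening: 0.0196
time: 7.28
tool_pos: [0.5225, -0.2074, 0.351]
tool_rot: [-0.805, 1.569, 2.381]
contact_force: [-0.0, 0.2, -0.9]
opening: 0.02
7.2833 [ 0.5225 -0.2074  0.351 ] [-0.8045  1.569   2.3807] [-0.03  0.2  -0.91] 0.02003114656620069
-87.46425018742767
[284.31354532 215.04905898] [281.98487676 239.22741127] [282.05420978 247.06241024]
```

View pics/w8.png

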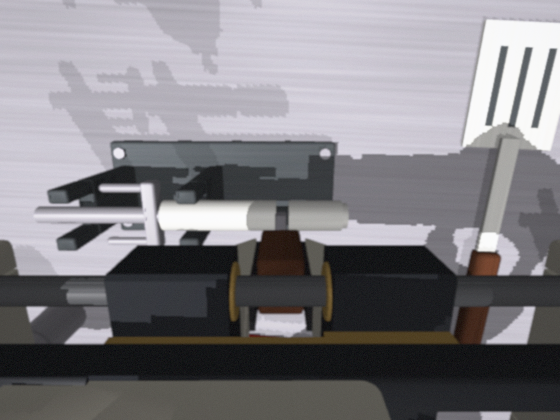

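```bash
python3 - <<'E'
import cv2
i=cv2.imread("pics/w8.png")[190:270,230:350]
cv2.imwrite("pics/z8.png",cv2.resize(i,None,fx=6,fy=6,interpolation=cv2.INTER_CUBIC))
E
```

```text
(no output)
```

View pics/z8.png

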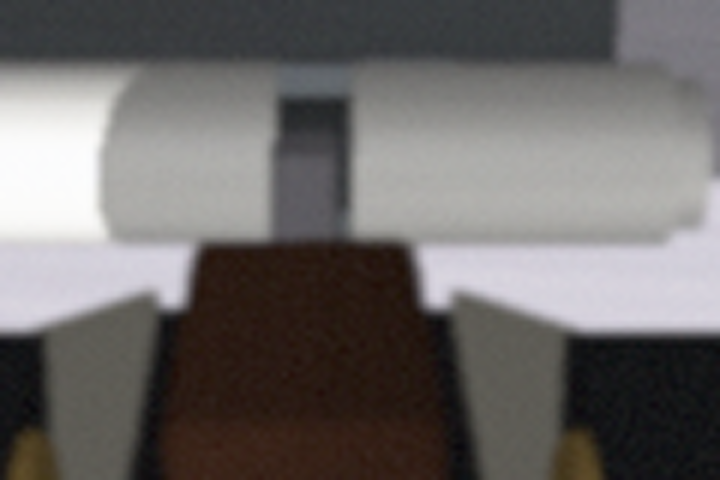

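```bash
python3 -c "
from h import *
s=readout.observe();T=tool_T(s);p=np.load('pics/w8.npy')
for dz in (.166,.167,.168):
  for y in (-.0103,.0103):
    # handle centre dz below TCP; front = -tool z
    a=T@np.array([dz+.02,y,-.013,1]);b=T@np.array([dz-.02,y,-.013,1]);print(dz,proj(p,a[:3]),proj(p,b[:3]))
print(onz(p,(282.1,215.2),.1),onz(p,(280.6,215.2),.1))
print(T.round(4))"
```

```text
0.166 [262.08325673 227.45432764] [256.89774068 259.87285685]
0.166 [301.40388156 227.43592467] [307.28475215 259.85276087]
0.167 [262.1838714  226.82531029] [257.06270116 258.84156583]
0.167 [301.28977766 226.80695531] [307.09766693 258.82150013]
0.168 [262.28339323 226.20312509] [257.22537266 257.82458494]
0.168 [301.17691322 226.18481815] [306.91317796 257.80455061]
[ 0.52181552 -0.20740727  0.1       ] [ 0.52176778 -0.20632432  0.1       ]
[[-9.000e-04  4.420e-02 -9.990e-01  5.225e-01]
 [ 1.000e-03 -9.990e-01 -4.420e-02 -2.071e-01]
 [-1.000e+00 -1.000e-03  8.000e-04  3.513e-01]
 [ 0.000e+00  0.000e+00  0.000e+00  1.000e+00]]
```

Groove centre is at column 282.1 and the clip's mid-plane at 280.8, so the clip needs about 1 mm toward -y. Going down to just above the spit with that correction.

```bash
python3 -m inch '0 -1 -8 0 0;0 0 -10 0 0;0 0 -7 0 0;0 0 -4 0 0;0 0 0 0 0;0 0 0 0 0'; python3 look.py w9; python3 - <<'E'
import cv2
i=cv2.imread("pics/w9.png")[180:280,210:350]
cv2.imwrite("pics/z9.png",cv2.resize(i,None,fx=5.5,fy=5.5,interpolation=cv2.INTER_CUBIC))
E
```

```text
time: 7.83
tool_pos: [0.5225, -0.2094, 0.3223]
tool_rot: [-0.495, 1.57, 2.69]
contact_force: [-0.2, 0.6, 0.0]
opening: 0.0198
7.8333 [ 0.5225 -0.2094  0.3223] [-0.495   1.57    2.6896] [-0.19  0.62  0.04] 0.019779917605363496
```

View pics/z9.png

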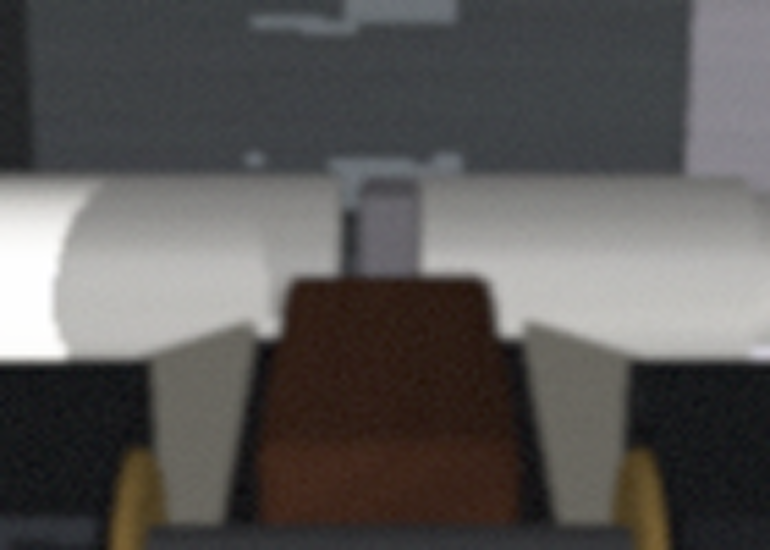

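The fork is visible at crop columns 360–420 and the groove at 340–422, so the fork is about 1 mm too far toward -y. Shifting +1 mm and feeling downward.

```bash
python3 -m inch '0 1 0 0 0;0 0 0 0 0;0 0 0 0 0'; python3 look.py w10; python3 - <<'E'
import cv2
i=cv2.imread("pics/w10.png")[180:280,210:350]
cv2.imwrite("pics/z10.png",cv2.resize(i,None,fx=5.5,fy=5.5,interpolation=cv2.INTER_CUBIC))
E
```

```text
time: 8.13
tool_pos: [0.5225, -0.2086, 0.3231]
tool_rot: [2.455, 1.57, -0.644]
contact_force: [0.7, -0.9, -0.8]
opening: 0.0196
8.1333 [ 0.5225 -0.2086  0.3231] [ 2.4545  1.5701 -0.6443] [ 0.74 -0.95 -0.77] 0.019550583924708778
```

View pics/z10.png

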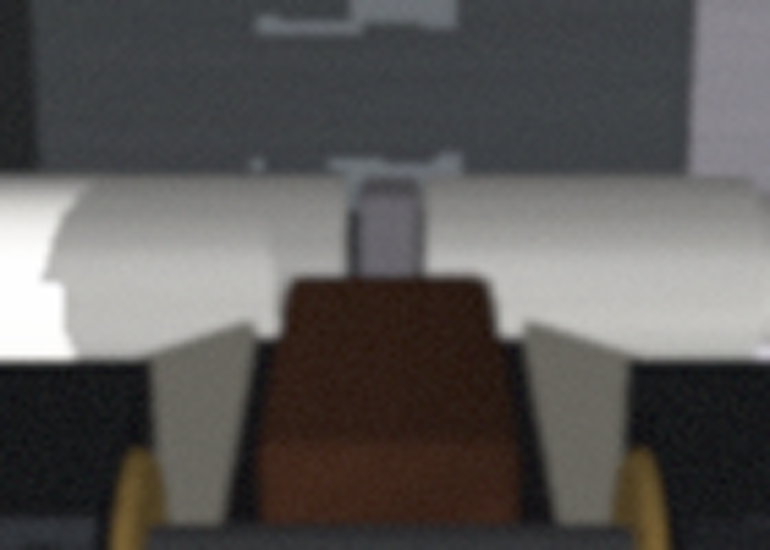

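Fork (358–422) is now centred in the groove (348–425) to about 0.3 mm. Descending gently.

```bash
python3 -m inch '0 0.3 -2 0 0;0 0 -1 0 0;0 0 0 0 0'; python3 -m inch '0 0 -1 0 0;0 0 -1 0 0;0 0 0 0 0';python3 -m inch '0 0 -1 0 0;0 0 0 0 0'
```

```text
time: 8.43
tool_pos: [0.5224, -0.2082, 0.3194]
tool_rot: [-0.413, 1.57, 2.771]
contact_force: [0.4, 0.3, -0.4]
opening: 0.0197
time: 8.68
tool_pos: [0.5224, -0.2083, 0.3175]
tool_rot: [-0.294, 1.57, 2.891]
contact_force: [0.3, 0.3, -0.9]
opening: 0.0198
time: 8.85
tool_pos: [0.5224, -0.2083, 0.3166]
tool_rot: [-0.269, 1.571, 2.915]
contact_force: [0.0, -0.7, -1.2]
opening: 0.0197
```

```bash
python3 -m inch '0 0 -1 0 0;0 0 0 0 0'; python3 -m inch '0 0 -1 0 0;0 0 0 0 0';python3 -m inch '0 0 -1 0 0;0 0 0 0 0'
```

```text
time: 9.02
tool_pos: [0.5224, -0.2083, 0.3156]
tool_rot: [-0.017, 1.571, -3.116]
contact_force: [0.1, -0.4, -0.5]
opening: 0.0198
time: 9.18
tool_pos: [0.5224, -0.2083, 0.3146]
tool_rot: [-0.243, 1.571, 2.941]
contact_force: [-0.2, 0.7, -1.4]
opening: 0.0198
time: 9.35
tool_pos: [0.5224, -0.2083, 0.3136]
tool_rot: [-0.063, 1.571, 3.122]
contact_force: [-0.1, 0.0, -1.1]
opening: 0.0194
```

```bash
python3 -m inch '0 0 -1 0 0;0 0 0 0 0'; python3 -m inch '0 0 -1 0 0;0 0 0 0 0'
```

```text
time: 9.52
tool_pos: [0.5225, -0.2083, 0.3129]
tool_rot: [2.393, 1.57, -0.706]
contact_force: [0.2, -0.0, 1.0]
opening: 0.0199
time: 9.68
tool_pos: [0.5226, -0.2084, 0.3121]
tool_rot: [2.39, 1.57, -0.708]
contact_force: [-0.9, -0.2, 2.5]
opening: 0.0198
```

First contact comes with the bore about 11 mm above the axis. That is the core, not the full diameter, so the clip is in the groove. Pushing on in small steps.

```bash
python3 -m inch '0 0 -1 0 0;0 0 0 0 0'; python3 -m inch '0 0 -1 0 0;0 0 0 0 0'
```

```text
time: 9.85
tool_pos: [0.5225, -0.2084, 0.311]
tool_rot: [2.266, 1.57, -0.833]
contact_force: [-0.6, -1.9, 4.3]
opening: 0.0201
time: 10.02
tool_pos: [0.5225, -0.2084, 0.3097]
tool_rot: [1.995, 1.57, -1.104]
contact_force: [0.5, -1.0, 3.5]
opening: 0.0196
```

```bash
python3 -m inch '0 0 -1 0 0;0 0 0 0 0'
```

```text
time: 10.18
tool_pos: [0.5224, -0.2083, 0.3084]
tool_rot: [-0.114, 1.57, 3.07]
contact_force: [-0.3, -0.9, 1.4]
opening: 0.0197
```

```bash
python3 -m inch '0 0 -1 0 0;0 0 0 0 0'; python3 -m inch '0 0 -1 0 0;0 0 0 0 0'; python3 -m inch '0 0 -1 0 0;0 0 0 0 0'
```

```text
time: 10.35
tool_pos: [0.5224, -0.2082, 0.3073]
tool_rot: [-0.464, 1.57, 2.72]
contact_force: [0.8, -0.8, 0.7]
opening: 0.0199
time: 10.52
tool_pos: [0.5224, -0.2082, 0.3063]
tool_rot: [-0.429, 1.57, 2.755]
contact_force: [-0.1, -0.8, -1.3]
opening: 0.0201
time: 10.68
tool_pos: [0.5224, -0.2082, 0.3052]
tool_rot: [-0.527, 1.57, 2.657]
contact_force: [0.6, 0.1, -2.0]
opening: 0.0196
```

```bash
python3 -m inch '0 0 -1 0 0;0 0 0 0 0'; python3 -m inch '0 0 -1 0 0;0 0 0 0 0'
```

```text
time: 10.85
tool_pos: [0.5224, -0.2082, 0.3043]
tool_rot: [-0.468, 1.57, 2.716]
contact_force: [0.1, 0.1, -2.9]
opening: 0.0201
time: 11.02
tool_pos: [0.5224, -0.2082, 0.3034]
tool_rot: [-0.413, 1.57, 2.771]
contact_force: [1.1, 0.1, -2.8]
opening: 0.02
```

Force has turned downward (-3 N): the jaws are pulling it in. Continuing to the bridge stop.

```bash
python3 -m inch '0 0 -1 0 0;0 0 0 0 0'; python3 -m inch '0 0 -1 0 0;0 0 0 0 0'
```

```text
time: 11.18
tool_pos: [0.5224, -0.2082, 0.3024]
tool_rot: [-0.35, 1.57, 2.834]
contact_force: [-0.6, -0.3, -1.7]
opening: 0.02
time: 11.35
tool_pos: [0.5224, -0.2082, 0.3021]
tool_rot: [1.738, 1.571, -1.36]
contact_force: [-0.7, 0.1, 1.4]
opening: 0.0198
```

```bash
python3 -m inch '0 0 -1 0 0;0 0 0 0 0'; python3 look.py w11;  python3 - <<'E'
import cv2
i=cv2.imread("pics/w11.png")[180:280,210:350]
cv2.imwrite("pics/z11.png",cv2.resize(i,None,fx=5.5,fy=5.5,interpolation=cv2.INTER_CUBIC))
E
```

```text
time: 11.52
tool_pos: [0.5224, -0.2082, 0.302]
tool_rot: [2.388, 1.57, -0.711]
contact_force: [-3.3, 1.4, 9.3]
opening: 0.02
11.5167 [ 0.5224 -0.2082  0.302 ] [ 2.3875  1.57   -0.7111] [-3.31  1.43  9.33] 0.019957354625435356
```

View pics/z11.png

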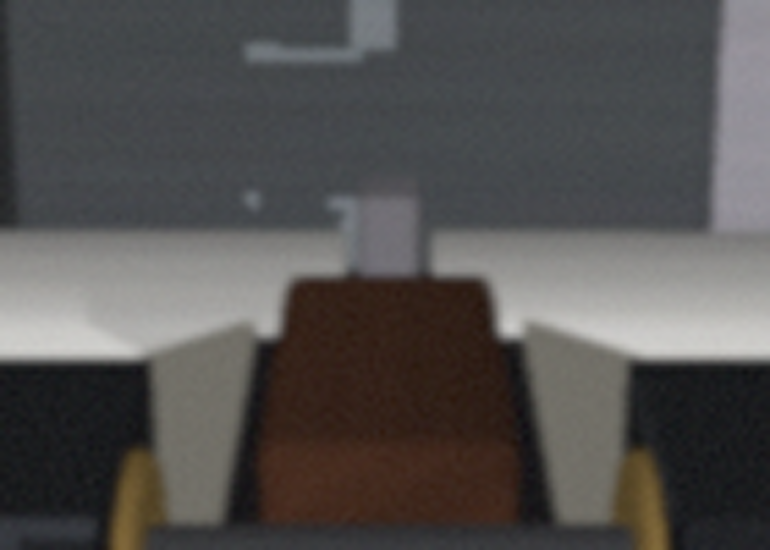

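The clip reached a hard stop at TCP z 0.302, which puts the bore at about 0.100. Force there was 9 N and the bridge is sunk in the groove. Unloading, releasing and retreating upward.

```bash
python3 -m inch '0 0 1 0 0;0 0 0 0 0.25;0 0 0 0 0.35;0 0 0 0 0.5;0 0 0 0 0.5;0 0 0 0 0.5' 10; python3 -m inch '0 0 0 0 0.5;0 0 0 0 0.5;0 0 0 0 0.5'
```

```text
time: 12.07
tool_pos: [0.5225, -0.2083, 0.3016]
tool_rot: [0.035, 1.571, -3.063]
contact_force: [-0.0, 0.3, -1.2]
opening: 0.0439
time: 12.32
tool_pos: [0.5225, -0.2083, 0.3017]
tool_rot: [0.994, 1.571, -2.104]
contact_force: [-0.8, 0.1, 0.5]
opening: 0.0457
```

```bash
python3 -m inch '0 0 8 0 0.5;0 0 20 0 0.5;0 0 30 0 0.5;0 0 30 0 0.5;0 0 10 0 0.5;0 0 0 0 0.5;0 0 0 0 0.5'; python3 look.py w12; python3 - <<'E'
import cv2,numpy as np
from h import *
for n in("scene","top"): cv2.imwrite(f"pics/{n}1.png",cams.read_camera(n)["color"][:,:,::-1])
s=cv2.imread("pics/scene1.png");w=cv2.imread("pics/w12.png")
cv2.imwrite("pics/f.png",np.hstack([cv2.resize(s[170:260,210:330],(400,300),interpolation=2),cv2.resize(w[150:270,210:370],(400,300),interpolation=2)]))
E
```

```text
time: 12.9
tool_pos: [0.5223, -0.2082, 0.3997]
tool_rot: [2.411, 1.57, -0.688]
contact_force: [-0.4, 0.1, -0.6]
opening: 0.0459
12.9 [ 0.5223 -0.2082  0.3997] [ 2.411   1.5704 -0.6878] [-0.41  0.12 -0.56] 0.04588517068260578
```

View pics/f.png

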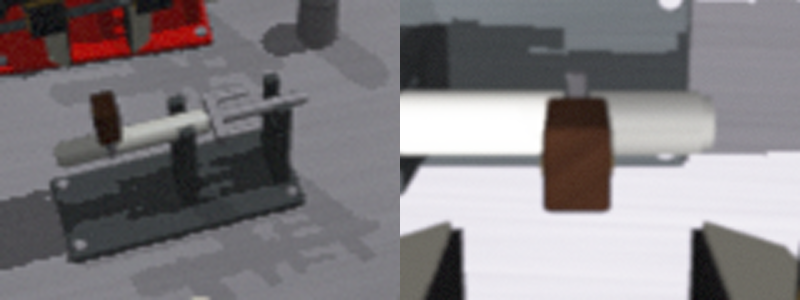

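View pics/scene1.png

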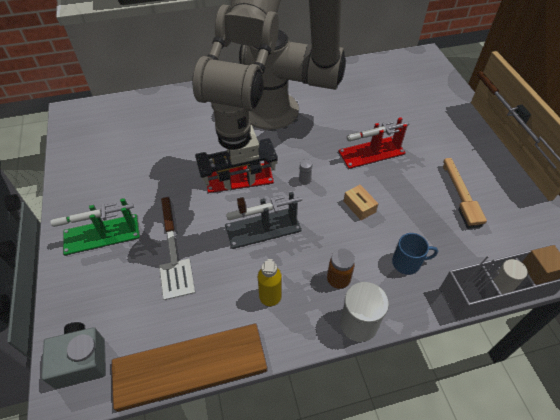

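```bash
python3 - <<'E'
from h import *
p=P(cams.read_camera("scene"));w=np.load("pics/w12.npy")
g=np.array([.522,-.2085,.1355]);print("pred scene",proj(p,g),"obs 242,205.4")
q=[(210+x*.4,150+y*.4) for x,y in((546,130),(611,130),(609,210),(546,210))]
h=[onz(w,k,.1555) for k in q];print(np.round(h,4),np.mean(h,0))
print(tri([p,w],[(210+104*.3,170+95*.3),tuple(np.mean(q,0))]))
E
```

```text
pred scene [241.05460549 205.39718062] obs 242,205.4
[[ 0.538  -0.3094  0.1555]
 [ 0.5388 -0.3274  0.1555]
 [ 0.5154 -0.3311  0.1555]
 [ 0.5146 -0.3132  0.1555]] [ 0.52670196 -0.32029266  0.1555    ]
(array([ 0.58887712, -0.23151697,  0.28565834]), array([[ -8.2,  -8.4],
       [-62.7, -84.1]]))
```

```bash
python3 - <<'E'
from h import *
p=P(cams.read_camera("scene"));w=np.load("pics/w12.npy")
q=[(210+(x-400)*.4,150+y*.4) for x,y in((546,130),(611,130),(609,210),(546,210))]
h=[onz(w,k,.1555) for k in q];print(np.round(h,4),np.mean(h,0))
print(tri([p,w],[(210+104*.3,170+95*.3),tuple(np.mean(q,0))]))
E
```

```text
[[ 0.5333 -0.1985  0.1555]
 [ 0.5341 -0.2165  0.1555]
 [ 0.5105 -0.2172  0.1555]
 [ 0.5097 -0.1993  0.1555]] [ 0.52190293 -0.20789455  0.1555    ]
(array([ 0.52741985, -0.20715956,  0.1719834 ]), array([[-0.2, -0. ],
       [-0.7, -0.2]]))
```

```bash
python3 -c "
from cell import workorder;print(workorder.hand_in())"
```

```text
the job is handed in; nothing more can be done
None
```

I lifted the clip out of its block and pushed it down into the groove of the dark stand's spit. It went home, I let go and backed straight up about 10 cm. I handed the job in at about 13 s of the 58 s allowed.

**Checks that agreed**
- **First touch:** it came with the bore about 11 mm above the axis, as expected over the groove rather than on the full diameter.
- **Snap:** the force rose to about 4 N, then turned to a pull of about 3 N as the jaws closed round the core.
- **Home:** the clip hit a hard stop about 11 mm below first touch, with the bore at axis height. The highest force I read while pressing was 9 N upward, about 10 N in all, well under 25 N.
- **After release:** the pictures show the clip upright at (0.522, -0.208), which is the groove's position. The scene view matches the predicted home position to about 1 pixel. In that picture the other things look to be where they were.

**Checks that disagreed**
- **Snap force:** the peak I saw was below the stated 6–14 N. I only read the force once per 1 mm step, so I may have missed the true peak.
- **Handle height:** a rough two-view estimate put the handle's top at 0.172 m instead of 0.156 m. I think I picked the wrong edge in the small crop, since the handle's size in the wrist picture and the depth of the stop both fit the home position.

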